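Clear brick fragments from under the sample rack and clip the paddle away

ROBOT

A 6-joint arm with a two-finger parallel gripper is mounted at the origin on the work surface. World frame = base frame: x ahead of the robot, y to its left, z up, the work surface at z = 0. Lengths are in m, angles in rad, forces in N, time in s.
With the tool pointing down it reaches from about 0.35 to 0.85 m from the base axis. Payload 8.1 kg.
Tool frame: the origin (TCP) lies on the centre line of the jaws, within the pads' length; the fingertips stand 11 mm ahead of it and the grasp point (between the pads) lies 8 mm behind it (tip_extent is the distance from the TCP to the fingertips, in m); z points along the fingers, y is the line along which they close (so a half turn about z gives the same grasp; the last joint's range is limited). The gripper opens to 85 mm and grips with 20 to 120 N. Pads are 22 mm wide; open, the fingers measure 114 mm over their backs; the gripper's body (76 mm by 85 mm) begins 54 mm behind the grasp point. The pads swing forward as they close: fully open they stand 13 mm farther back than shut.
Start: joints at [-1.194, 0.13, 1.488, -0, 1.523, -0.085], TCP at [0.267, -0.537, 0.242] pointing down, gripper open.
Joint ranges: [-2.96, 2.96], [-0.89, 2.26], [0.02, 2.5], [-1.34, 4.48], [0, 2.73], [-2.66, 2.66]. Speed limits (rad/s): [2.39, 2.39, 2.79, 3.14, 3.14, 3.14].

INTERFACE

Orientations are given as a rotation vector (axis times angle).
In Python, from workcell import move_ptp, move_straight, move_j, let_go, grasp, pause, inverse_kinematics, get_state, get_image, MotionError, job_done, tip_extent gives the robot as it stands. Calls block until the motion is done:
- move_ptp(position, orientation): joint-space move of the TCP to a pose.
- move_straight(position, rotation=None, speed=0.15, max_force=None): straight line of the TCP; rotation=None keeps the orientation; speed is the mean speed in m/s. With max_force (N) it stops when the force on the tool has changed by that much, and returns True; else False.
- move_j(angles): joint-space move.
- let_go() and grasp(newtons=None): open the fingers fully, or close them until they stop; newtons is the grip in N (None keeps the last).
- pause(seconds).
- inverse_kinematics(position, orientation): joint angles nearest the present ones, or None.
- get_state(): the state.
- get_image(name): name is "scene" or "top"; returns a dict with "img" (480x640x3 uint8, red, green, blue), "depth" (480x640 float32, m along the optical axis (not along the pixel's ray), 0 where there is no reading), "K" (3x3 intrinsics, pixels), "extrinsics" (4x4, takes a point from camera to world coordinates). Camera axes: x right, y up, looking along -z (the intrinsics and any distortion apply to the point x, -y, -z); pixel columns grow to the right and rows downward; lengths in m; the calibration is good to about 2 mm. A picture is of the moment at which its call begins.
A pose or a line that the arm cannot do raises MotionError and nothing moves.
- job_done(): hands the job in; it is judged then, once.
The state is a dict: "t": time; "qpos": joint angles; "joint_vel": joint speeds; "tau": joint torques, N m; "eef_pos": TCP position; "tool_rot": TCP orientation; "contact_force": force on the tool from outside, world axes, zero at the start; "ft_torque": the same for the moment, N m; "gripper_width": finger opening in m; "gripper_force": force on a finger pad.
Only numpy, scipy, OpenCV 4.12 (cv2) and the standard library are available. Lean on these libraries where they do the work, as an engineer would, in place of code of your own. Each camera call takes 0.05 s, during which the arm holds its last target. There are 200 camera calls.

TASK

Using the blue hand paddle, and without touching the fragments with the gripper or lifting them, sweep the three broken brick pieces along the bench under the wire rack until all of them lie right inside the steel pan. Then put the paddle away: press its round neck down past the sprung jaw of the fork clip, with the blade standing on the bench and the jaw closed over the neck, and let go. Leave the hollow brick, the cream block and the tile where they are.

Things in the scene. Friction and masses are not known exactly. Their poses are not given: they have to be found in the camera images.
- rack: White wire rack fixed to the bench over the fragments and pan, open at the front. Five 8 mm bars along its y, 640 mm long, at x = 0 to 180 mm, undersides 150 mm above the bench; cross bars at y = 0, +-310 mm reach down to 142 mm. Rear posts 20 mm square at x = 200, y = +-310 mm, no front posts. Origin: on the bench below the middle of the front bar; x goes in under the rack, z up.
- pan: Low steel pan fixed under the rack, walled on three sides (25 mm high, 4 mm thick), flat 1 mm floor without a step. Origin: on the bench at the middle of its open mouth, which faces the fragments; y goes into the pan (180 mm deep), x across it (200 mm outside, 192 mm inside). At the mouth the +x wall (far from the robot) flares out 18 mm over 30 mm.
- piece_red: Broken red brick piece about 64 x 42 x 36 mm (x, y, z), stepped top, loose on the bench under the rack. Origin: centre of its underside; z up.
- piece_cream: Broken cream brick piece about 60 x 44 x 32 mm (x, y, z), stepped top, loose on the bench under the rack. Origin: centre of its underside; z up.
- piece_brown: Broken dark brown brick piece about 62 x 40 x 38 mm (x, y, z), stepped top, loose on the bench under the rack. Origin: centre of its underside; z up.
- paddle: Hand paddle, 0.26 kg, standing on its blade. Origin: underside at the blade's rear face, mid thickness; x from handle to blade, z up. Blue blade, black lower edge: x 0 to 100, 28 thick (y), 55 high (mm). Level round aluminium neck: diameter 18, axis z = 45, x -35 to 0. Black flat-sided grip: x -95 to -35, 24 wide (y), 26 high, centred at z = 45.
- paddle_grip (a point): Middle of the paddle's black grip (paddle x = -65, z = 45 mm); axes as the paddle's.
- paddle_neck (a point): Middle of the paddle's round neck on its axis (paddle x = -18, z = 45 mm); axes as the paddle's. It goes into the fork clip.
- clip: Fork clip fixed to the bench, 93 mm high, 16 mm long in x (base 16 x 80 x 6 mm). Origin: centre of its underside. The neck lies along its x, blade on the +x side, grip on the -x side. Orange fixed prong at -y, yellow sprung jaw at +y, both flared above z = 58 mm as a lead-in 40 mm wide at the top. The neck enters straight down with 5 to 8 N.
- clip_seat (a point): Where the middle of the neck lies when the paddle is home: 45 mm above the bench on the clip's centre; the blade then stands on the bench. x along the rod, z up.
- clip_jaw (a joint): Sprung jaw of the fork clip: 0 closed (nose over the neck), grows as it is pushed outwards; opens about 0.15 rad as the neck passes.
- hollow_brick: Bystander: orange hollow brick sample 110 x 60 x 48 mm standing on top of the rack near its right end; origin at the centre of its underside.
- cream_block: Bystander: cream solid brick sample 110 x 55 x 60 mm on top of the rack near its left end; origin at the centre of its underside.
- tile: Bystander: blue-glazed tile sample 60 x 100 x 26 mm lying on the bench between the robot and the rack; origin at the centre of its underside.

How it is judged:
By the outcome, as a careful person would: the job done as asked, in the order asked, and still so for the second after the job is handed in, with the robot touching nothing.
It also fails if it takes over 64 s, if anything falls off the work surface, if the arm or the gripper's body presses on something with over 40 N, if the wrist force passes 120 N, or if a joint passes its speed limit or range.

## Working session

There is one attempt and no reset: what is moved stays moved. The work goes in short steps, each a Python script; the robot and the scene stay as the last script left them, time stands still between calls to the robot, and variables do not carry over. Pictures are saved under pics/ and viewed, at most 10 in all, crops included, and the job is handed in when it is done.

```bash
mkdir -p pics; ls
python3 - <<'E'
from workcell import *
import cv2,numpy as np
print(get_state()['t'],tip_extent)
for n in("scene","top"):
    d=get_image(n); cv2.imwrite(f"pics/{n}0.png",d["img"][:,:,::-1]); np.savez(f"pics/{n}0.npz",**d)
    print(n,d["K"],d["extrinsics"].round(4),d.keys())
E
```

```text
pics
0.0 0.011
scene [[437.86498539   0.         314.8817023 ]
 [  0.         437.86498539 238.01031858]
 [  0.           0.           1.        ]] [[ 0.8656 -0.3292  0.3772  0.9291]
 [ 0.5007  0.5648 -0.656  -0.6574]
 [ 0.0029  0.7567  0.6538  0.763 ]
 [ 0.      0.      0.      1.    ]] dict_keys(['img', 'depth', 'K', 'extrinsics'])
top [[494.26364777   0.         325.56880338]
 [  0.         494.26364777 231.2037037 ]
 [  0.           0.           1.        ]] [[ 0.0196  0.9931 -0.1153  0.4619]
 [-0.9998  0.0203  0.0047 -0.0129]
 [ 0.007   0.1152  0.9933  0.9822]
 [ 0.      0.      0.      1.    ]] dict_keys(['img', 'depth', 'K', 'extrinsics'])
```

View pics/scene0.png

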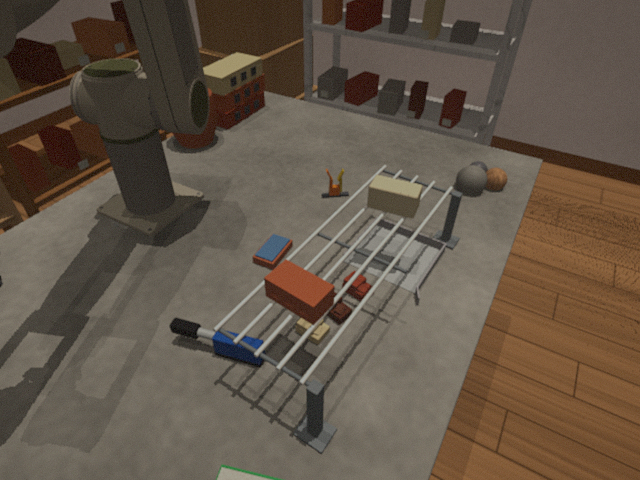

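View pics/top0.png

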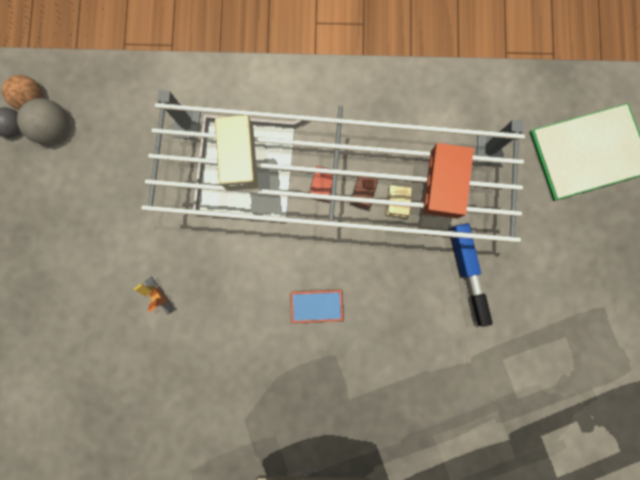

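The scene shows the paddle at the right, at about (468,275) in the top view, with its blade tip under the front bar. The three pieces lie in a row: cream (400,200), brown (365,192) and red (321,183). The pan mouth is at about x=290 px and the clip at (155,295). The tile is at (317,306), in front of the rack.

```bash
cat > h.py <<'E'
import numpy as np,cv2
from scipy.spatial.transform import Rotation as R
def cloud(d):
    v,u=np.mgrid[0:480,0:640]; z=d["depth"]; K=d["K"]
    p=np.stack([(u-K[0,2])/K[0,0]*z,-(v-K[1,2])/K[1,1]*z,-z],-1)
    E=d["extrinsics"]; w=p@E[:3,:3].T+E[:3,3]; w[z==0]=np.nan; return w
def ray(d,uv,h):
    K,E=d["K"],d["extrinsics"]; uv=np.atleast_2d(np.asarray(uv,float))
    r=np.stack([(uv[:,0]-K[0,2])/K[0,0],-(uv[:,1]-K[1,2])/K[1,1],-np.ones(len(uv))],-1)@E[:3,:3].T
    return E[:3,3]+r*((h-E[2,3])/r[:,2])[:,None]
def hsv(d): return cv2.cvtColor(d["img"],cv2.COLOR_RGB2HSV).astype(int)
E
python3 - <<'E'
from h import *
np.set_printoptions(precision=4,suppress=True)
for n in("top","scene"):
    d=dict(np.load(f"pics/{n}0.npz")); w=cloud(d); H=hsv(d); h,s,v=H[...,0],H[...,1],H[...,2]
    x,y,z=w[...,0],w[...,1],w[...,2]; d8=np.uint8
    reg=(x>.3)&(x<.85)&(y>-.45)&(y<.45)
    print("==",n)
    # rack bars
    m=reg&(z>.146)&(z<.17)&(s<60)&(v>120); P=w[m][:,:2]
    print("rack n",m.sum()); mu=P.mean(0); ang=np.linspace(-.3,.3,601)
    best=max(ang,key=lambda a:(np.histogram(P@[np.cos(a),np.sin(a)],bins=np.arange(0.2,1,.003))[0]**2).sum())
    q=P@[np.cos(best),np.sin(best)]; hh,e=np.histogram(q,bins=np.arange(0.2,1,.003)); t=P@[-np.sin(best),np.cos(best)]
    print("rack ang",best,[(round(e[i]+.0015,4),hh[i]) for i in np.where(hh>hh.max()*.25)[0]],"y ext",np.percentile(t,[.3,99.7]))
    def blobs(name,m,k=1,amin=25,rect=True):
        nn,l,st,c=cv2.connectedComponentsWithStats(m.astype(d8))
        for i in sorted(range(1,nn),key=lambda i:-st[i,4])[:k]:
            if st[i,4]<amin: continue
            p=w[l==i]; top=np.nanpercentile(p[:,2],90); r=cv2.minAreaRect((p[(p[:,2]>top-.008)][:,:2]*1000).astype(np.float32))
            print(name,st[i,4],"px",c[i].round(1),"ztop",top.round(4),"rect",np.round(r[0],1),np.round(r[1],1),round(r[2],1),"mean",np.nanmean(p,0))
    blobs("blue",reg&(h>105)&(h<128)&(s>150)&(z<.1),3)
    blobs("black",reg&(v<45)&(z>.03)&(z<.08)&(y<-.1),2)
    blobs("yellow",reg&(h>22)&(h<32)&(s>150)&(z>.01)&(z<.12),2)
    blobs("orange",reg&(h>5)&(h<20)&(s>170)&(z>.01)&(z<.12)&(y>.2),2)
    blobs("redbrown",reg&((h<8)|(h>172))&(s>100)&(z<.06)&(z>.012)&(x>.5),4)
    blobs("cream",reg&(h>18)&(h<32)&(s>60)&(z<.05)&(z>.012)&(x>.5)&(y<.1),3)
    m=reg&(z>.015)&(z<.045)&(x>.5)&(y>.0)&(s<60); P=w[m]
    print("pan walls",m.sum(),P.min(0) if m.any() else 0,P.max(0) if m.any() else 0)
    def crop(a,u0,u1,v0,v1,k): return cv2.resize(a[v0:v1,u0:u1,::-1],None,fx=k,fy=k,interpolation=cv2.INTER_CUBIC)
    if n=="top": A=crop(d["img"],130,500,90,330,2); cv2.imwrite("pics/c_top.png",A)
    else: cv2.imwrite("pics/c_scene.png",crop(d["img"],160,480,150,390,2.4))
E
```

```text
== top
rack n 8959
rack ang -0.06699999999999998 [(np.float64(0.5675), np.int64(429)), (np.float64(0.5705), np.int64(702)), (np.float64(0.5735), np.int64(588)), (np.float64(0.6125), np.int64(434)), (np.float64(0.6155), np.int64(585)), (np.float64(0.6185), np.int64(463)), (np.float64(0.6575), np.int64(391)), (np.float64(0.6605), np.int64(533)), (np.float64(0.6635), np.int64(416)), (np.float64(0.7025), np.int64(433)), (np.float64(0.7055), np.int64(553)), (np.float64(0.7085), np.int64(375)), (np.float64(0.7475), np.int64(566)), (np.float64(0.7505), np.int64(684)), (np.float64(0.7535), np.int64(465))] y ext [-0.3048  0.3325]
blue 682 px [466.1 256.6] ztop 0.0568 rect [ 528.8 -287.1] [70.8 26.7] 13.3 mean [ 0.5273 -0.2839  0.0496]
blue 76 px [462.7 227.9] ztop 0.0569 rect [ 581.  -275.9] [12.3 26.3] 1.7 mean [ 0.5812 -0.2767  0.0548]
black 134 px [475.8 310.1] ztop 0.0577 rect [ 427.9 -301. ] [52.4  4.1] 12.8 mean [ 0.4276 -0.3006  0.0501]
black 25 px [487.8 314.9] ztop 0.0596 rect [ 421.2 -320.1] [29.9  3.5] 13.2 mean [ 0.4196 -0.3203  0.0585]
orange 31 px [152.5 304.8] ztop 0.0913 rect 
[... 1357 characters left out ...]
ange 99 px [333.8 188.1] ztop 0.0505 rect [432.4 296.3] [ 3.6 18.5] 28.8 mean [0.4421 0.3002 0.0309]
redbrown 258 px [359.7 286.4] ztop 0.0368 rect [674.2 -10.1] [40.  31.6] 75.1 mean [ 0.6776 -0.0146  0.0283]
redbrown 72 px [340.5 312.3] ztop 0.0291 rect [672.7 -95.6] [37.  27.3] 72.5 mean [ 0.6732 -0.1003  0.0241]
redbrown 44 px [348.1 277.3] ztop 0.0377 rect [644.6  -4.6] [39.2  9.7] 85.9 mean [ 0.6446 -0.0084  0.0352]
cream 206 px [319.3 331. ] ztop 0.0278 rect [ 657.4 -162.6] [41.5 20.3] 83.4 mean [ 0.6571 -0.1644  0.0213]
cream 116 px [302.4 324.9] ztop 0.034 rect [ 621.7 -171.9] [16.3 29.7] 80.9 mean [ 0.6218 -0.174   0.029 ]
pan walls 548 [0.5917 0.016  0.0151] [0.806  0.2815 0.0446]
```

View pics/c_top.png

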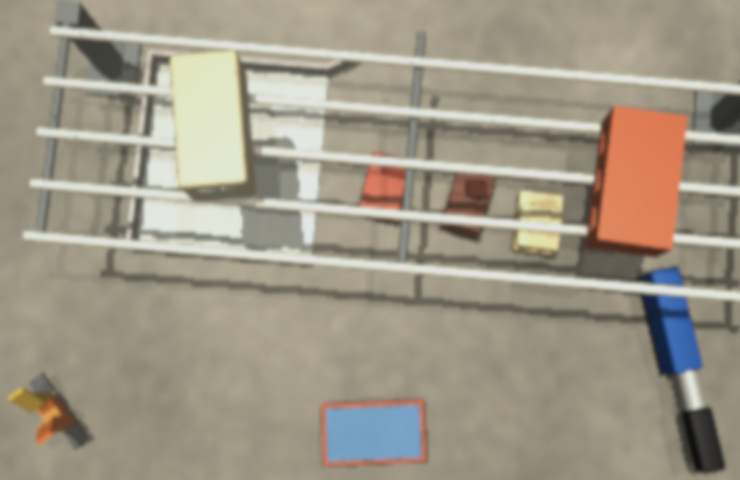

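View pics/c_scene.png

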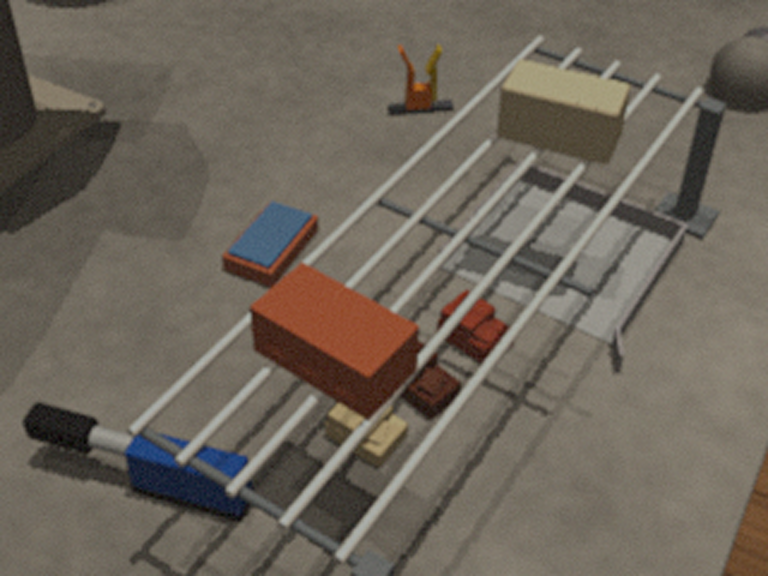

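The crops confirm the layout. The front bar, the pan mouth edge (crop (327,75)–(315,262)) and the clip base ends (crop (40,377) and (83,443), orange prong nearer the robot) are visible. Next I'll refine the pan, clip and pieces in the rack frame and check reach with a tilted tool.

```bash
cat >> h.py <<'E'
a=-0.0665; EX=np.array([np.cos(a),np.sin(a)]); EY=np.array([-np.sin(a),np.cos(a)]); O=EX*.572+EY*.0138
def rk(P): P=np.asarray(P)[...,:2]-O; return np.stack([P@EX,P@EY],-1)
def wd(X,Y): return O+EX*X+EY*Y
def tool(grip_xy,gz,yaw,tilt):
    """TCP pos+rotvec: grasp point at paddle grip, tool y = paddle y"""
    f=np.array([np.cos(yaw),np.sin(yaw),0]); zt=np.sin(tilt)*f-np.array([0,0,np.cos(tilt)]); yt=np.array([-np.sin(yaw),np.cos(yaw),0])
    M=np.stack([np.cross(yt,zt),yt,zt],1); return [M, M@np.diag([-1,-1,1])], np.array([*grip_xy,gz])+.008*zt
E
python3 - <<'E'
from h import *
from workcell import *
np.set_printoptions(precision=4,suppress=True)
for n in("top","scene"):
    d=dict(np.load(f"pics/{n}0.npz")); w=cloud(d); H=hsv(d); h,s,v=H[...,0],H[...,1],H[...,2]
    x,y,z=w[...,0],w[...,1],w[...,2]; r=rk(w); X,Y=r[...,0],r[...,1]; print("==",n)
    inr=(X>-.06)&(X<.22)&(Y>-.05)&(Y<.33)
    f=inr&(z<.008)&(v>150)&(s<40)
    print("floor X",np.percentile(X[f],[.5,2,98,99.5]),"Y",np.percentile(Y[f],[.5,2,98,99.5]))
    for lo in np.arange(-.0,.2,.03):
        k=f&(X>lo)&(X<lo+.03); print("  X",lo.round(2),k.sum(),"Ymin/max",np.percentile(Y[k],[1,99]) if k.sum()>20 else "")
    k=inr&(z>.016)&(z<.032)&(Y>.03); 
    hh,e=np.histogram(X[k],bins=np.arange(-.06,.22,.006)); print(" wall X hist",[(round(e[i]+.003,3),hh[i]) for i in range(len(hh)) if hh[i]>15])
    for nm,m in (("red",((h<8)|(h>172))&(s>140)&(v>90)&(Y>-.06)),("brown",((h<12)|(h>168))&(s>70)&(v<120)&(Y<-.06)&(Y>-.15)),("cream",(h>18)&(h<32)&(s>60)&(Y<-.13))):
        m=m&(z>.012)&(z<.045)&(X>.02)&(X<.15)&(Y<.06)&(Y>-.23); P=r[m]
        print(nm,m.sum(),"X",np.percentile(P[:,0],[2,98]),"Y",np.percentile(P[:,1],[2,98]),"ztop",np.percentile(z[m],97))
    c=(abs(x-.435)<.08)&(abs(y-.295)<.08)
    m=c&(z>.001)&(z<.014)&(v<95)&(s<70); q=cv2.minAreaRect((w[m][:,:2]*1000).astype(np.float32)); print("base",m.sum(),q)
    for nm,lo,hi in(("or",3,19),("ye",21,33)):
        m=c&(h>lo)&(h<hi)&(s>130)&(z>.008)
        for z0 in(.01,.03,.05,.06,.07,.08,.088):
            k=m&(z>z0)&(z<z0+.012)
            if k.sum()>3: print("  ",nm,z0,k.sum(),w[k][:,:2].mean(0))
    m=(abs(x-.44)<.1)&(abs(y)<.12)&(h>95)&(h<125)&(s>70)&(z>.01); print("tile",np.percentile(x[m],[1,99]),np.percentile(y[m],[1,99]))
for t in(30,40):
  t=np.radians(t)
  for nm,(xy,gz,yaw) in dict(pick=((.431,-.3105),.045,.232),hover=((.431,-.3105),.11,.232),s0=(wd(-.035,-.25),.048,a),s1=(wd(-.035,.04),.048,a),out=(wd(-.19,.04),.085,a),clip=((.41,.336),.045,-.97),cliph=((.41,.336),.115,-.97)).items():
    Ms,p=tool(xy,gz,yaw,t)
    print(round(t,2),nm,[None if (q:=inverse_kinematics(p,R.from_matrix(M).as_rotvec())) is None else np.round(q,2) for M in Ms])
E
```

```text
== top
floor X [-0.051   0.0107  0.2067  0.2099] Y [-0.0436 -0.0225  0.313   0.3263]
  X -0.0 402 Ymin/max [-0.0462  0.3278]
  X 0.03 822 Ymin/max [0.0228 0.2797]
  X 0.06 554 Ymin/max [-0.0263  0.3249]
  X 0.09 432 Ymin/max [0.0858 0.319 ]
  X 0.12 569 Ymin/max [-0.0436  0.3261]
  X 0.15 506 Ymin/max [0.0128 0.2796]
  X 0.18 723 Ymin/max [-0.0411  0.3224]
 wall X hist [(np.float64(0.111), np.int64(20)), (np.float64(0.129), np.int64(19)), (np.float64(0.189), np.int64(37)), (np.float64(0.195), np.int64(18)), (np.float64(0.201), np.int64(16)), (np.float64(0.207), np.int64(69)), (np.float64(0.213), np.int64(151))]
red 185 X [0.0859 0.112 ] Y [0.0067 0.0359] ztop 0.03906008123297877
brown 196 X [0.0555 0.1119] Y [-0.0835 -0.0602] ztop 0.03997646213766731
cream 282 X [0.0446 0.1026] Y [-0.1529 -0.1304] ztop 0.03417692757008257
base 81 ((439.6165466308594, 301.3313293457031), (69.40032958984375, 14.551143646240234), 37.665077209472656)
   or 0.01 25 [0.4433 0.2976]
   or 0.03 92 [0.4429 0.3039]
   or 0.05 18 [0.4377 0.2966]
   or 0.06 24 [0.4318 0.2966]
   or 0.07 20 [0.4286 0.2929]
   or 
[... 1845 characters left out ...]
, -0.52,  1.27,  0.51]), array([ 0.9 ,  0.32,  1.76, -0.52,  1.27, -2.63])]
0.52 cliph [array([ 0.9 ,  0.22,  1.74, -0.51,  1.38,  0.45]), None]
0.7 pick [None, array([-1.16,  0.02,  2.18,  0.86,  0.99, -0.33])]
0.7 hover [None, array([-1.16, -0.12,  2.17,  0.79,  1.1 , -0.2 ])]
0.7 s0 [None, array([-0.84, -0.06,  2.26,  0.91,  0.61,  0.12])]
0.7 s1 [array([-0.06, -0.31,  2.46, -0.02,  0.29, -1.55]), array([-0.06, -0.31,  2.46, -0.02,  0.29,  1.6 ])]
0.7 out [None, None]
0.7 clip [array([ 0.98,  0.43,  1.7 , -0.65,  1.37,  0.64]), array([ 0.98,  0.43,  1.7 , -0.65,  1.37, -2.51])]
0.7 cliph [array([ 0.98,  0.31,  1.69, -0.64,  1.47,  0.56]), array([ 0.98,  0.31,  1.69, -0.64,  1.47, -2.58])]
```

```bash
cat >> h.py <<'E'
C=np.array([.4405,.3036]); CY=-.916; CX=np.array([np.cos(CY),np.sin(CY)])
PG=np.array([.4312,-.3105]); PY=.234
def pose(xy,gz,yaw,tilt):
    Ms,p=tool(xy,gz,yaw,tilt); return p,R.from_matrix(Ms[1]).as_rotvec()
E
python3 - <<'E'
from h import *
from workcell import *
np.set_printoptions(precision=2,suppress=True)
for t in(25,30,34,38,42):
  t=np.radians(t); print("tilt",t)
  for nm,(xy,gz,yaw) in dict(pick=(PG,.045,PY),hover=(PG,.13,PY),s0=(wd(-.025,-.24),.048,a),sm=(wd(-.025,-.08),.048,a),s1=(wd(-.025,.105),.048,a),s1u=(wd(-.025,.09),.088,a),up=(PG,.25,PY),up3=(PG,.3,PY),clip=(C-.047*CX,.045,CY),cliph=(C-.047*CX,.12,CY),cliphh=(C-.047*CX,.2,CY)).items():
    q=inverse_kinematics(*pose(xy,gz,yaw,t)); print(nm,q if q is None else np.array(q),end=" ")
  print()
d=dict(np.load("pics/top0.npz")); print("mouth",rk(ray(d,[(293.5,127.5),(287.5,221)],.001)).round(4))
E
```

```text
tilt 0.4363323129985824
pick [-0.99 -0.01  2.1   0.51  0.96  0.07] hover [-0.99 -0.15  2.06  0.46  1.12  0.17] s0 [-0.69  0.02  2.07  0.38  0.73  0.7 ] sm [-0.36 -0.14  2.22  0.2   0.65  1.15] s1 [ 0.1  -0.1   2.18 -0.12  0.63  1.82] s1u [ 0.06 -0.19  2.18 -0.08  0.73  1.75] up [-0.99 -0.27  1.93  0.42  1.34  0.28] up3 [-0.99 -0.29  1.86  0.41  1.43  0.32] clip None cliph None cliphh None 
tilt 0.5235987755982988
pick [-1.04 -0.01  2.13  0.63  0.96 -0.06] hover [-1.04 -0.17  2.1   0.56  1.12  0.06] s0 [-0.73 -0.02  2.14  0.52  0.67  0.55] sm [-0.38 -0.19  2.29  0.29  0.56  1.05] s1 [ 0.11 -0.15  2.26 -0.18  0.52  1.88] s1u [ 0.07 -0.25  2.25 -0.12  0.62  1.79] up [-1.04 -0.3   1.98  0.52  1.33  0.2 ] up3 [-1.04 -0.32  1.91  0.51  1.42  0.25] clip None cliph None cliphh None 
tilt 0.5934119456780721
pick [-1.09 -0.    2.16  0.72  0.96 -0.17] hover [-1.09 -0.17  2.13  0.65  1.12 -0.03] s0 [-0.76 -0.04  2.18  0.66  0.62  0.41] sm [-0.39 -0.23  2.35  0.4   0.48  0.94] s1 [ 0.12 -0.18  2.31 -0.25  0.44  1.95] s1u [ 0.08 -0.29  2.31 -0.16  0.54  1.83] up [-1.09 -0.31  2.01  0.59  1.33  0.1
[... 362 characters left out ...]
  2.37 -0.22  0.45  1.89] up [-1.13 -0.32  2.05  0.67  1.33  0.06] up3 [-1.13 -0.36  1.98  0.66  1.4   0.13] clip [ 0.98  0.39  1.73 -0.65  1.32 -2.56] cliph [ 0.98  0.27  1.72 -0.63  1.43 -2.64] cliphh None 
tilt 0.7330382858376184
pick [-1.18  0.04  2.19  0.9   1.01 -0.38] hover [-1.18 -0.15  2.17  0.81  1.14 -0.21] s0 [-0.82 -0.06  2.27  0.99  0.58  0.06] sm [-0.43 -0.27  2.45  0.77  0.35  0.56] s1 [ 0.14 -0.22  2.41 -0.56  0.26  2.27] s1u [ 0.1  -0.35  2.42 -0.31  0.36  1.99] up [-1.18 -0.32  2.08  0.75  1.33 -0.01] up3 [-1.18 -0.36  2.02  0.73  1.4   0.06] clip [ 1.01  0.44  1.71 -0.7   1.36 -2.51] cliph [ 1.01  0.31  1.7  -0.68  1.46 -2.59] cliphh None 
mouth [[0.21 0.09]
 [0.02 0.08]]
```

```bash
cat > pick.py <<'E'
from h import *
from workcell import *
T=np.radians(25)
move_ptp(*pose(PG,.14,PY,T))
move_straight(*pose(PG,.045,PY,T),speed=.12,max_force=25)
grasp(100); s=get_state(); print(s["t"],s["gripper_width"],s["gripper_force"],s["eef_pos"],pose(PG,.045,PY,T)[0])
move_straight(*pose(PG,.048,PY,T),speed=.05)
move_straight(*pose(wd(-.025,-.24),.048,a,T),speed=.1,max_force=25)
for n in("top","scene"):
    d=get_image(n); cv2.imwrite(f"pics/{n}1.png",d["img"][:,:,::-1]); np.savez(f"pics/{n}1.npz",**d)
s=get_state(); print(s["t"],s["gripper_width"],s["contact_force"])
A=[cv2.imread("pics/top1.png")[90:330,130:530],cv2.imread("pics/scene1.png")[180:420,150:480]]
cv2.imwrite("pics/v1.png",cv2.hconcat(A))
E
python3 pick.py
```

```text
2.7833 0.02252931133575152 97.57023811340332 [ 0.43466221 -0.30982549  0.03814215] [ 0.4344888  -0.30971606  0.03774954]
4.3833 0.023076973510616362 [-0.09672334 -0.01458642 -3.13338588]
```

View pics/v1.png

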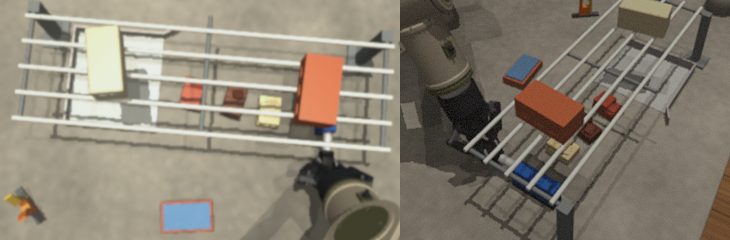

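The paddle is held level, and its blade (blue, at (540,180)) stands under the rack to the right of the cream piece. Sweeping now.

```bash
cat > sweep.py <<'E'
from h import *
from workcell import *
T=np.radians(25)
d=dict(np.load("pics/scene1.npz")); w=cloud(d); H=hsv(d); r=rk(w)
m=(H[...,0]>105)&(H[...,0]<128)&(H[...,1]>150)&(w[...,2]<.1)&(w[...,2]>.01)&(r[...,1]<-.15)&(r[...,0]>-.05)
print("blade X",np.percentile(r[m][:,0],[1,99]),"Y",np.percentile(r[m][:,1],[1,99]),"ztop",np.percentile(w[m][:,2],97))
for Y in(-.1,.0,.06,.105):
    hit=move_straight(*pose(wd(-.025,Y),.048,a,T),speed=.09,max_force=30)
    s=get_state(); print(Y,hit,round(s["t"],2),np.round(s["contact_force"],1),rk(s["eef_pos"]))
    if hit: break
for n in("top","scene"):
    d=get_image(n); cv2.imwrite(f"pics/{n}2.png",d["img"][:,:,::-1]); np.savez(f"pics/{n}2.npz",**d)
A=[cv2.imread("pics/top2.png")[90:330,130:430],cv2.imread("pics/scene2.png")[140:380,250:500]]
cv2.imwrite("pics/v2.png",cv2.resize(cv2.hconcat(A),None,fx=1.45,fy=1.45,interpolation=cv2.INTER_CUBIC))
E
python3 sweep.py
```

```text
blade X [0.04700409 0.13616822] Y [-0.25626727 -0.22928667] ztop 0.05897617606283459
-0.1 False 6.09 [ 0.2 -0.6 -1.7] [-0.02162407 -0.1002036 ]
0.0 False 7.35 [-0.   0.6 -2.3] [-2.16704723e-02 -9.82625487e-05]
0.06 False 8.17 [-1.1 -0.1 -3.4] [-0.02161163  0.05990566]
0.105 False 8.82 [-0.  -0.7 -2.9] [-0.02161957  0.1048113 ]
```

View pics/v2.png

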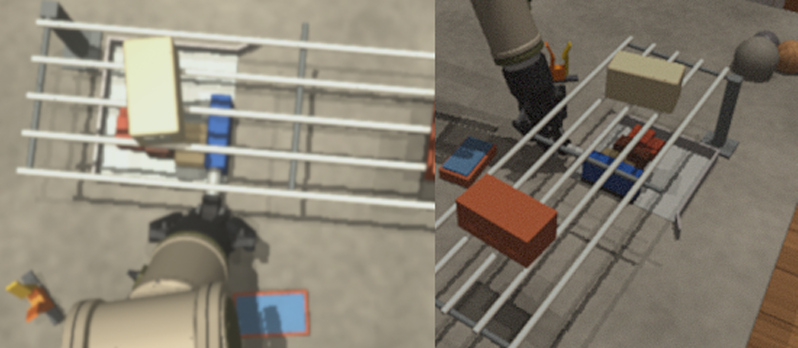

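All three pieces lie in the pan: red (130,125), brown (150,150) and cream (190,150), with the blade just inside the mouth. Next I'll plan the back-off, the half-turn regrasp and the route to the clip.

```bash
cat >> h.py <<'E'
def pose1(xy,gz,yaw,tilt):
    Ms,p=tool(xy,gz,yaw,tilt); return p,R.from_matrix(Ms[0]).as_rotvec()
GC=C-.047*CX
E
python3 - <<'E'
from h import *
from workcell import *
np.set_printoptions(precision=2,suppress=True)
for t in(15,20,25):
  t=np.radians(t); print("tilt",t)
  for X in(-.06,-.08,-.1):
    xy=wd(X,.06); u=pose(xy,.045,a,np.radians(25)); print(X,"M2@25",u and inverse_kinematics(*u))
    for z in(.045,.13): print("   M1",z,inverse_kinematics(*pose1(xy,z,a,t)))
    bad=[f for f in np.linspace(0,1,11) if inverse_kinematics(*pose1(xy*(1-f)+GC*f,.095,a*(1-f)+CY*f,t)) is None]; print("   path bad",bad)
  for z in(.045,.12,.2): print(z,inverse_kinematics(*pose1(GC,z,CY,t)))
E
```

```text
tilt 0.2617993877991494
-0.06 M2@25 [-0.01 -0.24  2.31 -0.04  0.64  1.66]
   M1 0.045 [-0.01 -0.11  2.15 -0.02  0.84 -1.51]
   M1 0.13 [-0.01 -0.24  2.09 -0.02  1.03 -1.51]
   path bad []
-0.08 M2@25 [-0.   -0.31  2.36 -0.05  0.65  1.67]
   M1 0.045 [-0.01 -0.17  2.2  -0.02  0.84 -1.5 ]
   M1 0.13 [-0.01 -0.31  2.15 -0.02  1.04 -1.51]
   path bad []
-0.1 M2@25 [ 0.   -0.38  2.42 -0.05  0.67  1.67]
   M1 0.045 [-0.01 -0.23  2.25 -0.02  0.85 -1.5 ]
   M1 0.13 [-0.01 -0.37  2.2  -0.02  1.06 -1.51]
   path bad []
0.045 [ 0.76  0.2   1.83 -0.29  1.16  0.23]
0.12 [ 0.76  0.1   1.79 -0.27  1.29  0.19]
0.2 [ 0.76  0.02  1.72 -0.26  1.44  0.15]
tilt 0.3490658503988659
-0.06 M2@25 [-0.01 -0.24  2.31 -0.04  0.64  1.66]
   M1 0.045 [-0.01 -0.17  2.23 -0.03  0.74 -1.5 ]
   M1 0.13 [-0.01 -0.32  2.18 -0.02  0.94 -1.5 ]
   path bad []
-0.08 M2@25 [-0.   -0.31  2.36 -0.05  0.65  1.67]
   M1 0.045 [-0.01 -0.24  2.28 -0.03  0.75 -1.49]
   M1 0.13 [-0.01 -0.39  2.23 -0.03  0.96 -1.5 ]
   path bad []
-0.1 M2@25 [ 0.   -0.38  2.42 -0.05  0.67  1.67]
   M1 0.045 [-0.   -0.31  2.34 -0.03  0.76 -1.49]
   M1 0.13 [-0.   -0.46  2.28 -0.03  0.98 -1.5 ]
   path bad []
0.045 [ 0.81  0.23  1.81 -0.37  1.18  0.32]
0.12 [ 0.81  0.13  1.78 -0.36  1.31  0.26]
0.2 [ 0.81  0.05  1.71 -0.35  1.45  0.21]
tilt 0.4363323129985824
-0.06 M2@25 [-0.01 -0.24  2.31 -0.04  0.64  1.66]
   M1 0.045 [-0.01 -0.24  2.31 -0.04  0.64 -1.48]
   M1 0.13 [-0.01 -0.4   2.26 -0.03  0.85 -1.49]
   path bad []
-0.08 M2@25 [-0.   -0.31  2.36 -0.05  0.65  1.67]
   M1 0.045 [-0.   -0.31  2.36 -0.05  0.65 -1.48]
   M1 0.13 [-0.   -0.47  2.31 -0.04  0.87 -1.49]
   path bad []
-0.1 M2@25 [ 0.   -0.38  2.42 -0.05  0.67  1.67]
   M1 0.045 [ 0.   -0.38  2.42 -0.05  0.67 -1.47]
   M1 0.13 [ 0.   -0.55  2.36 -0.04  0.9  -1.49]
   path bad []
0.045 [ 0.86  0.27  1.79 -0.46  1.21  0.4 ]
0.12 [ 0.86  0.16  1.76 -0.44  1.34  0.34]
0.2 [ 0.86  0.08  1.7  -0.43  1.47  0.27]
```

```bash
cat > regrasp.py <<'E'
from h import *
from workcell import *
T2,T1=np.radians(25),np.radians(15)
def S(p,v=.12,f=25):
    hit=move_straight(*p,speed=v,max_force=f)
    if hit: raise SystemExit(f"HIT {get_state()['contact_force']} {get_state()['eef_pos']}")
S(pose(wd(-.025,.05),.048,a,T2)); S(pose(wd(-.08,.05),.048,a,T2)) 
move_straight(*pose(wd(-.08,.05),.0445,a,T2),speed=.04,max_force=6)
let_go(); p,r=pose(wd(-.08,.05),.045,a,T2); zt=R.from_rotvec(r).as_matrix()[:,2]
S((p-.1*zt,r),.2)
g=wd(-.08,.05); p,r=pose1(g,.045,a,T1); zt=R.from_rotvec(r).as_matrix()[:,2]
move_ptp(p-.1*zt,r); S((p,r),.15); grasp(100)
s=get_state(); print(s["t"],s["gripper_width"],s["gripper_force"])
S(pose1(g,.095,a,T1),.1)
W=np.array([.41,.17]); S(pose1(W,.095,-.5,T1),.15); S(pose1(W,.14,-.5,T1),.15)
S(pose1(GC,.14,CY,T1),.15); S(pose1(GC,.12,CY,T1),.1)
for n in("top","scene"):
    d=get_image(n); cv2.imwrite(f"pics/{n}3.png",d["img"][:,:,::-1]); np.savez(f"pics/{n}3.npz",**d)
s=get_state(); print(s["t"],s["gripper_width"],s["contact_force"])
A=[cv2.imread("pics/top3.png")[80:340,110:360],cv2.imread("pics/scene3.png")[110:370,230:480]]
cv2.imwrite("pics/v3.png",cv2.resize(cv2.hconcat(A),None,fx=1.6,fy=1.6,interpolation=cv2.INTER_CUBIC))
E
python3 regrasp.py
```

```text
15.7333 0.022728295593842603 97.50684857368469
19.8 0.022319254982170956 [ 0.5752746  -0.20517156 -2.07705756]
```

```bash
ls pics/v3.png
```

```text
pics/v3.png
```

View pics/v3.png

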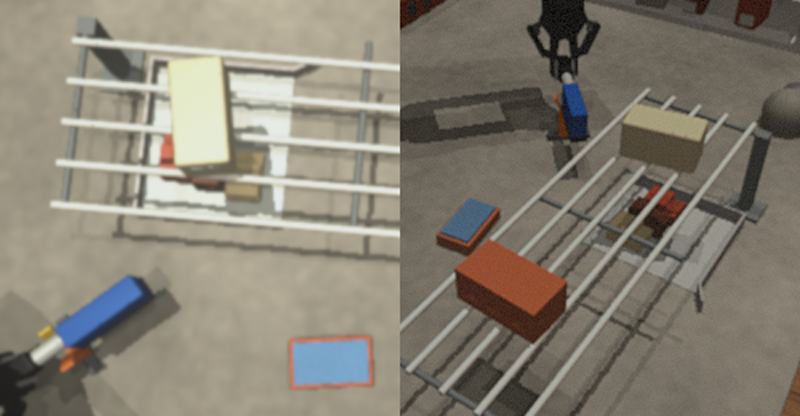

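Run:
```python
from h import *
np.set_printoptions(precision=4,suppress=True)
for n in("top","scene"):
    d=dict(np.load(f"pics/{n}3.npz")); w=cloud(d); H=hsv(d); h,s,v=H[...,0],H[...,1],H[...,2]; x,y,z=w[...,0],w[...,1],w[...,2]
    m=(h>105)&(h<128)&(s>150)&(z>.06)&(z<.15)&(y>.1)&(y<.35)
    q=w[m]; L=(q[:,:2]-C)@CX; N=(q[:,:2]-C)@np.array([-CX[1],CX[0]]); t=q[:,2]>np.percentile(q[:,2],95)-.008
    print(n,m.sum(),"blade along",np.percentile(L,[2,98]),"across",np.percentile(N,[2,98]),"z",np.percentile(q[:,2],[2,95]),"top across",np.percentile(N[t],[3,97]),"slope",np.polyfit(L[t],N[t],1),np.polyfit(L[t],q[t][:,2],1))
    k=(L>.02)&(L<.11)
    r=rk(w); X,Y=r[...,0],r[...,1]; pan=(X>0)&(X<.22)&(Y>.05)&(Y<.29)&(z>.012)&(z<.045)
    for nm,mm in (("red",((h<8)|(h>172))&(s>140)&(v>90)),("brown",((h<12)|(h>168))&(s>70)&(v<=90)),("cream",(h>15)&(h<32)&(s>50))):
        P=r[mm&pan]; 
        if len(P)>8: print("  ",nm,len(P),"X",np.percentile(P[:,0],[2,98]),"Y",np.percentile(P[:,1],[2,98]))
```

```text
top 371 blade along [0.025 0.103] across [-0.0142  0.0077] z [0.1248 0.13  ] top across [-0.0138  0.0075] slope [ 0.1337 -0.0084] [-0.0014  0.1278]
   red 24 X [0.0864 0.1032] Y [0.2306 0.237 ]
   brown 9 X [0.0543 0.0555] Y [0.1726 0.1897]
   cream 486 X [0.0442 0.1024] Y [0.1179 0.163 ]
scene 245 blade along [0.0259 0.1195] across [-0.0159  0.0102] z [0.0967 0.1307] top across [-0.0147  0.01  ] slope [-0.0123 -0.0016] [-0.0139  0.1294]
   red 144 X [0.0651 0.1191] Y [0.206  0.2629]
   brown 245 X [0.0578 0.1229] Y [0.1632 0.238 ]
   cream 267 X [0.0469 0.1085] Y [0.1169 0.1767]
```

The neck is over the clip mouth (top view (45,345)–(75,355)) and the blade is about 2.5 mm off toward the fixed prong. The pieces lie 23 mm or more inside the mouth. I'll shift sideways and press.

```bash
cat > press.py <<'E'
from h import *
from workcell import *
T1=np.radians(15); n=np.array([-CX[1],CX[0]]); g=GC+.0025*n
move_straight(*pose1(g,.12,CY,T1),speed=.05)
b=get_state()["contact_force"]
for z in(.085,.07,.06,.052,.0445):
    hit=move_straight(*pose1(g,z,CY,T1),speed=.05,max_force=25)
    s=get_state(); print(z,hit,np.round(s["contact_force"]-b,1),np.round(s["ft_torque"],2),s["eef_pos"][2].round(4),round(s["t"],2))
    if hit: break
for k in("top","scene"):
    d=get_image(k); cv2.imwrite(f"pics/{k}4.png",d["img"][:,:,::-1]); np.savez(f"pics/{k}4.npz",**d)
A=[cv2.imread("pics/top4.png")[230:340,110:235],cv2.imread("pics/scene4.png")[120:230,280:405]]
cv2.imwrite("pics/v4.png",cv2.resize(cv2.hconcat(A),None,fx=3.2,fy=3.2,interpolation=cv2.INTER_CUBIC))
E
python3 press.py
```

```text
0.085 False [0.6 1.2 0.9] [0.39 0.29 0.06] 0.0775 20.9
0.07 False [ 0.9 -0.3  0.7] [0.36 0.32 0.01] 0.0617 21.35
0.06 False [ 5.2  1.4 -1.5] [ 0.82 -0.11  0.33] 0.052 21.7
0.052 False [ 5.   2.5 -6.2] [ 1.21 -0.32  0.53] 0.0437 22.01
0.0445 False [1.3 2.8 3.5] [ 0.45 -0.23  0.24] 0.037 22.31
```

View pics/v4.png

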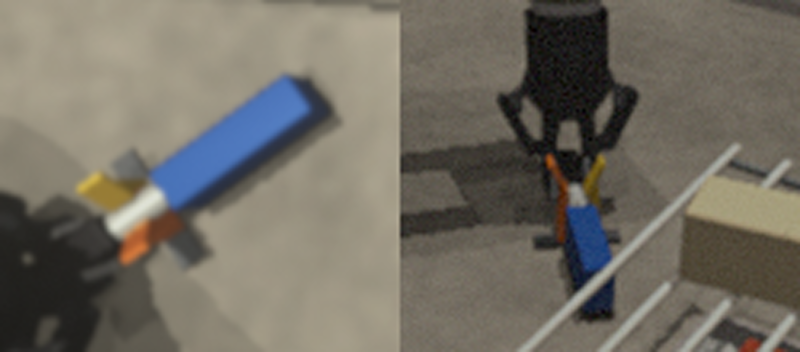

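The neck lies between the prongs, with the blade on the bench on the clip's +x side. The force peaked and then fell, so the neck looks snapped in. Now I'll release, back away and check.

```bash
cat > rel.py <<'E'
from h import *
from workcell import *
np.set_printoptions(precision=4,suppress=True)
let_go(); pause(.2); s=get_state(); r=s["tool_rot"]; zt=R.from_rotvec(r).as_matrix()[:,2]
p=s["eef_pos"]-.12*zt; move_straight(p,speed=.12,max_force=15)
q=get_state()["qpos"].copy(); q[0]+=.8; q[1]-=.15; move_j(q); print(get_state()["t"],get_state()["contact_force"])
n=np.array([-CX[1],CX[0]])
for k in("top","scene"):
    d=get_image(k); cv2.imwrite(f"pics/{k}5.png",d["img"][:,:,::-1]); np.savez(f"pics/{k}5.npz",**d)
    w=cloud(d); H=hsv(d); h,s,v=H[...,0],H[...,1],H[...,2]; z=w[...,2]; L=(w[...,:2]-C)@CX; N=(w[...,:2]-C)@n
    near=(abs(L)<.15)&(abs(N)<.06)
    b=near&(h>105)&(h<128)&(s>150); t=b&(z>np.percentile(z[b],95)-.008); print(k,"blade L",np.percentile(L[b],[2,98]),"N",np.percentile(N[t],[3,97]),"ztop",np.percentile(z[b],90),np.polyfit(L[t],N[t],1),np.polyfit(L[t],z[t],1))
    g=near&(v<45)&(z>.03)&(L<-.025); print("grip L",np.percentile(L[g],[2,98]) if g.any() else 0,"ztop",np.percentile(z[g],90) if g.any() else 0)
    for nm,lo,hi in(("or",3,19),("ye",21,33)):
        m=near&(h>lo)&(h<hi)&(s>130)
        for z0 in(.05,.06,.07,.08):
            c=m&(z>z0)&(z<z0+.01)
            if c.sum()>2: print("  ",nm,z0,c.sum(),"N",N[c].mean())
        d0=dict(np.load(f"pics/{k}0.npz")); w0=cloud(d0); H0=hsv(d0); N0=(w0[...,:2]-C)@n; L0=(w0[...,:2]-C)@CX
        c=(abs(L0)<.1)&(abs(N0)<.06)&(H0[...,0]>lo)&(H0[...,0]<hi)&(H0[...,1]>130)&(w0[...,2]>.08)&(w0[...,2]<.09); print("   before .08",N0[c].mean())
A=[cv2.imread("pics/top5.png")[80:340,110:360],cv2.imread("pics/scene5.png")[110:370,230:480]]
cv2.imwrite("pics/v5.png",cv2.resize(cv2.hconcat(A),None,fx=1.6,fy=1.6,interpolation=cv2.INTER_CUBIC))
E
python3 rel.py
```

```text
25.9917 [0.4661 0.1499 0.1637]
top blade L [0.0262 0.0541] N [0.0055 0.011 ] ztop 0.05622375692605973 [0.0272 0.0077] [0.0411 0.0535]
grip L 0 ztop 0
   or 0.05 8 N -0.011731528201723974
   or 0.06 17 N -0.01105927102850583
   or 0.07 17 N -0.01577613867774676
   or 0.08 27 N -0.0215473764920652
   before .08 -0.021131098159243012
   ye 0.05 3 N 0.014519583239798232
   ye 0.06 23 N 0.012655462113374465
   ye 0.07 23 N 0.017248221964092373
   ye 0.08 29 N 0.02173783106107479
   before .08 0.02164376706729593
scene blade L [0.0244 0.1187] N [-0.0112  0.0138] ztop 0.05679138103905197 [-0.0344  0.0033] [0.002  0.0547]
grip L [-0.0727 -0.0254] ztop 0.059584098260320476
   or 0.05 17 N -0.00896369670165391
   or 0.06 9 N -0.01121026114451058
   or 0.07 4 N -0.015798161555209404
   or 0.08 4 N -0.020522341166530563
   before .08 -0.02095825870377855
   ye 0.05 4 N 0.015576384440307883
   ye 0.06 9 N 0.012880780380844987
   ye 0.07 8 N 0.017377985908218777
   ye 0.08 8 N 0.021980539490561023
   before .08 0.02110203941907655
```

View pics/v5.png

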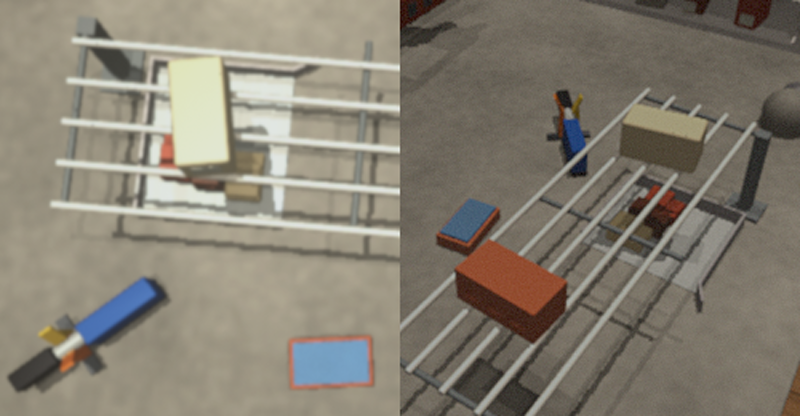

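The paddle is seated in the clip: blade top at 56.5 mm (56.8 mm when it first stood on the bench), and the jaw tip within 1 mm of its closed position. All three pieces are in the pan, and the brick, block and tile look unmoved.

```bash
python3 -c "
from workcell import *
print(job_done())"
```

```text
the job is handed in; nothing more can be done
None
```

I handed the job in at about 26 s of the 64 s limit: all three pieces are in the pan (cream, the nearest to the mouth, about 23 mm inside), the paddle is seated in the closed clip, and the hollow brick, cream block and tile look unmoved.

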